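Start the frame steriliser

ROBOT

A 6-joint arm with a two-finger parallel gripper is mounted at the origin on the work surface. World frame = base frame: x ahead of the robot, y to its left, z up, the work surface at z = 0. Lengths are in m, angles in rad, forces in N, time in s.
With the tool pointing down it reaches from about 0.35 to 0.8 m from the base axis. Payload 7.3 kg.
Tool frame: the origin (TCP) lies midway between the tips of the shut fingers; the grasp point (between the pads) lies behind it (env.grip_point_offset is the y of the grasp point in the tool frame, in m); y points along the fingers, z is the direction in which the jaws open and shut, and the axes are right-handed (so a half turn about y gives the same grasp; the last joint's range is limited). The gripper opens to 85 mm and grips with 20 to 120 N. Pads are 22 mm wide; open, the fingers measure 114 mm over their backs; the gripper's body (76 mm by 85 mm) begins 54 mm behind the grasp point. The pads swing forward as they close: fully open they stand 13 mm farther back than shut.
Start: joints at [-1.297, 0.342, 1.524, -0, 1.275, -0.146], TCP at [0.214, -0.479, 0.231] pointing down, gripper open.
Joint ranges: [-2.53, 2.53], [-0.77, 2.02], [0.04, 2.7], [-1, 4.14], [0.28, 2.66], [-3.11, 3.11]. Speed limits (rad/s): [2.57, 2.57, 3.14, 3.14, 3.14, 3.14].

INTERFACE

Orientations are given as a unit quaternion [w, x, y, z].
In Python, from plant import env, get_image, camera_params gives the robot as it stands.
- The arm moves only by the shell command python3 -m creep 'ROWS' [FORCE]. ROWS is JSON, a list of rows, each a list of 3 entries, a list of its own where there are three numbers: the opening, from 0 (shut) to 1 (fully open), then the shift along the world's x, y, z each as a share of 0.8 m, from -1 to 1, then the turn, a rotation vector about the world's x, y, z each as a share of 0.5 rad, from -1 to 1. In form: [[jaw, [dx, dy, dz], [wx, wy, wz]], ...]. A call has 1 to 10 rows; each row is the pose to reach, as a shift and turn from the pose commanded when the call began; what a row does not reach only later rows make up. A row lasts 1/8 s, in which the tool goes at most 62.5 mm and 10.7 degrees, less where a joint would pass 70% of its speed; a pose out of reach is approached as far as the arm can. A call with a number of a shift or a turn outside -1 to 1 is refused whole. A call with a gripper value outside its range is refused whole. The fingers move at their own pace and stop on an object; FORCE is the grip in N (left out, the last holds). Time passes only in rows, so rows that repeat a pose let the fingers close. It gives the time, the measured TCP pose, the force and the opening at its end, in the units of the state.
- env.sense(): the state, without advancing time (a new reading comes with each control period).
- get_image(name): name is "side" or "top"; returns the picture (400x640x3 uint8, red, green, blue); there is no depth.
- camera_params(name): a dict with "K" (3x3 intrinsics, pixels), "xyz" and "rotation" of the camera in the world. Camera axes: x right, y up, looking along -z (the intrinsics and any distortion apply to the point x, -y, -z); pixel columns grow to the right and rows downward; lengths in m; the calibration is good to about 2 mm. A picture is of the moment at which its call begins. camera_params takes no time and is no camera call.
- env.sign_off(): hands the job in, once; it reports no verdict.
The state is a dict: "time": time; "q": joint angles; "joint_velocities": joint speeds; "effort": joint torques, N m; "tool_pos": TCP position; "eef_rot": TCP orientation; "wrist_force": force on the tool from outside, world axes, zero at the start; "wrist_torque": the same for the moment, N m; "opening": finger opening in m.
Only numpy, scipy, OpenCV 4.12 (cv2) and the standard library are available. Lean on these libraries where they do the work, as an engineer would, in place of code of your own. Each camera call takes 0.05 s, during which the arm holds its last target. There are 200 camera calls.

TASK

Start a sterilising cycle for the sample glasses in the white box, using only the closed fingers: push the open lid down until it is fully shut, then switch the rocker over by pressing its raised far end all the way down, then press the long bar key all the way in, let it come back up and move clear. Keep to that order, do not press the round key, do not lift the lid wide open, and leave the screw tin on the control deck and the spray bottle, glasses case and card stack beside the box where they stand.

Things in the scene. Friction and masses are not known exactly. Their poses are not given: they have to be found in the camera images.
- steriliser: White box fixed to the table; mm, own frame: origin on the table at mid-width, on the line between control deck and chamber; x away from the robot, z up; heading varies 0.3 rad. Deck x -112..0, y -210..210, top z 50. Chamber x 0..190, rim z 85, under the lid. Rocker, bar key, round key and tin stand on the deck at x -62 (+-3), y -150, -50, 50, 150 in any order, turned as the box is.
- lid (a joint): Lid angle, rad: 0 shut (firm stop, top face level at box z 97), grows as it opens; starts 0.4 to 0.75. White plate 190 x 420 x 12 mm, 0.2 to 0.4 kg; free edge on the robot side, hinged along box y at x 190, z 85 (its underside). The hinge is stiff (0.5 N m friction), so the lid stays where left; a push 100 mm from the hinge takes 1 to 4 N.
- lid_edge (a point): Middle of the lid's free edge, on its top face, 190 mm from the hinge; moves with the lid. Its orientation is the lid's: z is the normal of the top face.
- rocker (a joint): Rocker angle, rad: 0 off (start; end far from the robot raised), 0.36 on (far end down to a firm stop). Stays where left; 1.5 to 4 N on the far end tips it. Black paddle 64 (box x) x 30 (box y) x 14 mm in a grey housing 78 x 44 x 12 mm; pivots about box y at mid paddle, 18 mm above the deck.
- rocker_far_end (a point): Point on the paddle's top face, 25 mm from its middle towards the far end (where to press); moves with the paddle: about 29 mm above the deck when off, 9 mm lower when on. At the start (off) its orientation is that of the box.
- bar_key (a joint): Travel of the long bar key in m: 0 up, 0.006 fully in. It goes straight down, 1.5 N to start, 5 N fully in, then a firm stop; springs back up when let go.
- bar_top (a point): Middle of the top face of the black bar key, 26 (box x) x 76 (box y) mm, 22 mm above the deck when up, 16 mm when fully in; grey housing 42 x 92 x 12 mm. z up.
- round_key (a joint): Travel of the round key in m (0 up, 0.006 in), same spring. Not to be pressed.
- round_key_top (a point): Centre of the top of the black round key, 30 mm diameter, 22 mm above the deck, in a round grey housing 46 mm wide. z up.
- tin: Loose metal screw tin, 40 mm diameter, 30 mm high, standing on the deck; origin at the centre of its underside. Leave alone.
- spray: Loose clear spray bottle, 44 mm diameter, 154 mm high, on the table left (+y) of the box; origin at the centre of its underside. Leave alone.
- case: Loose blue glasses case 160 x 62 x 41 mm on the table right (-y) of the box; origin at the centre of its underside. Leave alone.
- cards: Loose stack of cards 88 x 54 x 54 mm, on the table left (+y) of the box, nearer the robot than the spray; origin at the centre of its underside. Leave alone.

How it is judged:
By the outcome, as a careful person would: the job done as asked, in the order asked, and still so for the second after the job is handed in, with the robot touching nothing.
It also fails if it takes over 45 s, if anything falls off the work surface, if the arm or the gripper's body presses on something with over 40 N, if the wrist force passes 120 N, or if a joint passes its speed limit or range.

## Working session

There is one attempt and no reset: what is moved stays moved. The work goes in short steps, Python scripts to look and compute and a shell command to move; the robot and the scene stay as the last step left them, time stands still between calls to the robot, and variables do not carry over. Pictures are saved under pics/ and viewed, about 8 in all and at most 12, crops included, and the job is handed in when it is done.

```bash
ls; mkdir -p pics; python3 - <<'E'
from plant import env,get_image,camera_params
import cv2,json
for n in("side","top"):
    cv2.imwrite(f"pics/{n}0.png",get_image(n)[:,:,::-1]); p=camera_params(n); print(n,p)
print(env.sense(),env.grip_point_offset)
E
```

```text
pics
side {'K': array([[450.72086204,   0.        , 320.25663943],
       [  0.        , 450.72086204, 201.48909918],
       [  0.        ,   0.        ,   1.        ]]), 'xyz': array([0.21800085, 0.92570263, 0.68013647]), 'rotation': array([-0.18461712, -0.10716062,  0.47897052,  0.85148127])}
top {'K': array([[368.45817149,   0.        , 318.93230023],
       [  0.        , 368.45817149, 195.13987242],
       [  0.        ,   0.        ,   1.        ]]), 'xyz': array([0.46441578, 0.02534467, 0.8698111 ]), 'rotation': array([-0.69664542, -0.05821291,  0.06710817,  0.71189389])}
{'time': 0.1, 'q': array([-1.29699652e+00,  3.42669720e-01,  1.52490600e+00,  4.52863004e-06,
        1.27540661e+00, -1.46046103e-01]), 'joint_velocities': array([ 0.00153337, -0.00082704, -0.00381166,  0.00112776,  0.00051336,
       -0.00036451]), 'effort': array([ 1.86662648e-03, -4.34447479e+01, -2.46491611e+01, -2.15686218e-04,
        4.68495302e-03,  3.71228543e-05]), 'tool_pos': array([ 0.21390372, -0.47906265,  0.23069221]), 'eef_rot': array([ 0.1473198 , -0.14737947,  0.692074  , -0.69109316]), 'wrist_force': array([-0.80212757, -0.98852629,  0.74748215]), 'wrist_torque': array([-0.03957028, -0.0042721 ,  0.05198958]), 'opening': 0.08529212094234273} -0.0187
```

View pics/top0.png

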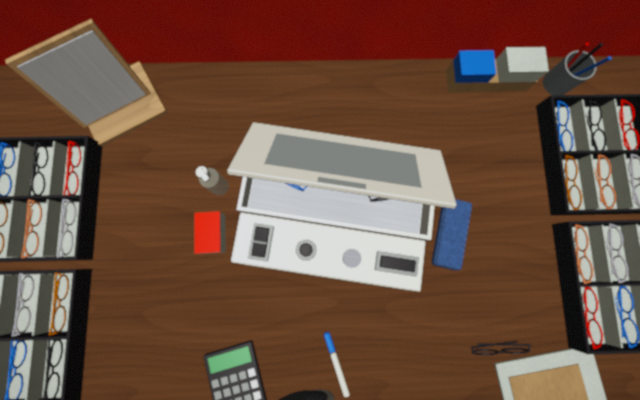

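View pics/side0.png

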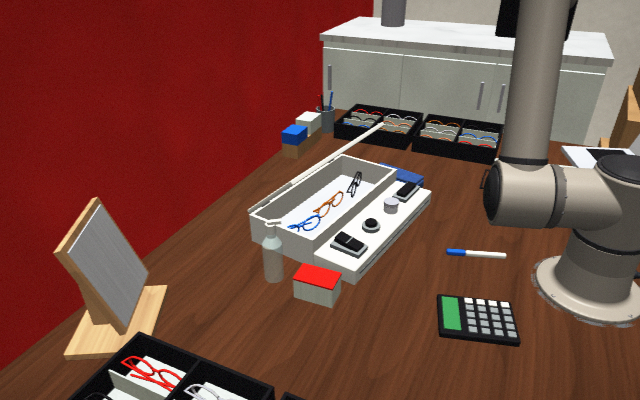

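The top view shows, along the deck from left to right: rocker at about (260,241), round key (306,249), tin (351,257) and bar key (397,263). The lid's free edge runs from (230,172) to (455,205). The side view shows the lid raised, rocker at (349,243), round key (371,225), tin (391,205) and bar key (407,191). Next I'll measure these.

```bash
cat >h.py <<'E'
import numpy as np,cv2
from scipy.spatial.transform import Rotation as R
from plant import env,get_image,camera_params
def ray(n,uv):
    p=camera_params(n);K=p["K"];q=p["rotation"]
    d=np.array([(uv[0]-K[0,2])/K[0,0],-(uv[1]-K[1,2])/K[1,1],-1.])
    return p["xyz"],R.from_quat(np.roll(q,-1)).apply(d)
def plane(n,uv,z):
    o,d=ray(n,uv);return o+d*(z-o[2])/d[2]
def tri(a,b):
    (o,d),(p,e)=ray("top",a),ray("side",b)
    s=np.linalg.lstsq(np.c_[d,-e],p-o,rcond=None)[0]
    x,y=o+d*s[0],p+e*s[1];return (x+y)/2,np.linalg.norm(x-y)
def proj(n,X):
    p=camera_params(n);c=R.from_quat(np.roll(p["rotation"],-1)).inv().apply(np.atleast_2d(X)-p["xyz"])
    return np.c_[p["K"][0,0]*c[:,0]/-c[:,2]+p["K"][0,2],-p["K"][1,1]*c[:,1]/-c[:,2]+p["K"][1,2]]
E
python3 - <<'E'
from h import *
for n,(x0,y0,x1,y1) in dict(top=(228,205,432,292),side=(310,165,440,275)).items():
    im=cv2.imread(f"pics/{n}0.png")
    m=(im.max(2)<60).astype(np.uint8);k=np.zeros_like(m);k[y0:y1,x0:x1]=1
    N,_,st,c=cv2.connectedComponentsWithStats(m*k)
    for i in range(1,N):
        if st[i,4]>30:print(n,st[i],c[i].round(1))
    cr=im[y0-5:y1+5,x0-5:x1+5] if n=="side" else im[110:300,220:465]
    cv2.imwrite(f"pics/{n}c.png",cv2.resize(cr,None,fx=3,fy=3,interpolation=cv2.INTER_CUBIC) if n=="top" else cv2.resize(cr,None,fx=4,fy=4,interpolation=cv2.INTER_CUBIC))
E
```

```text
top [405 261   9  10  64] [409.8 265.3]
side [397 182  19  15 161] [406.  189.1]
side [365 218  12  10  88] [370.5 222.6]
side [334 232  29  20 290] [348.1 241.7]
```

View pics/topc.png

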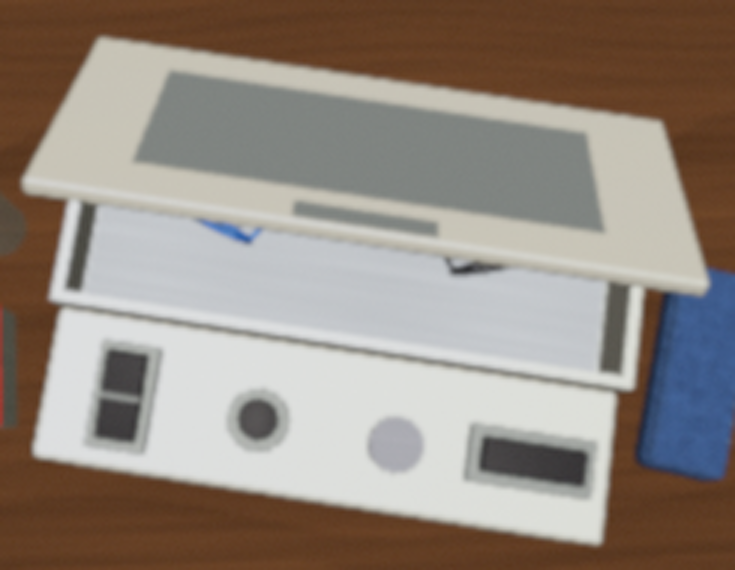

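View pics/sidec.png

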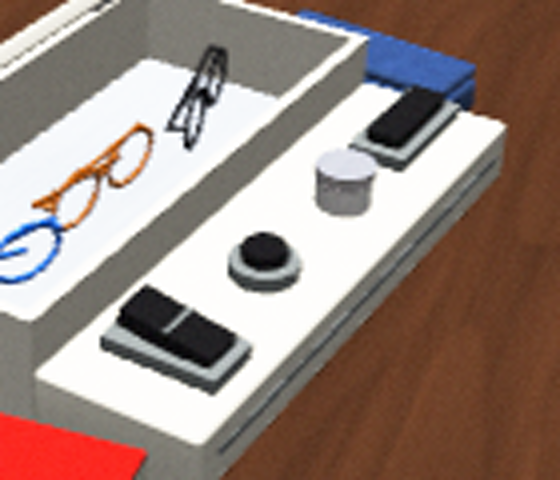

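The crops give sharp corners for the deck, keys and lid edge. The top crop is offset (220,110) at x3, with deck front corners at (33,457) and (600,545). The side crop is offset (305,160) at x4.

```bash
python3 - <<'E'
from h import *
T=lambda x,y:(220+(x+.5)/3-.5,110+(y+.5)/3-.5); S=lambda x,y:(305+(x+.5)/4-.5,160+(y+.5)/4-.5)
np.set_printoptions(precision=4,suppress=True)
for k,t,s in [("deckFL",T(33,457),S(202,445)),("deckBL",T(62,308),S(36,378)),("deckFR",T(603,545),S(506,128)),
 ("bar",T(533,463),S(407,116)),("round",T(258,419),S(265,250)),("rockmid",T(122,397),S(178,319)),("rockfarL",T(107,348),S(120,303)),("rockfarR",T(150,351),S(147,286)),
 ("lidL",T(23,180),(250.5,210)),("lidR",T(708,282),(383,123.5))]:
    print(k,*tri(t,s))
c=[plane("top",T(*p),.05) for p in[(33,457),(603,545),(62,308),(617,392)]]
fl,fr,bl,br=c; print(c,[np.linalg.norm(a-b) for a,b in[(fl,fr),(bl,br),(fl,bl)]])
d=fl-fr;print("heading front",np.arctan2(-d[0],d[1])); d=bl-br;print("back",np.arctan2(-d[0],d[1]))
print("bar",plane("top",T(533,463),.072),"round",plane("top",T(258,419),.072),"tin",plane("top",T(396,444),.08),"rk",plane("top",T(122,397),.075))
# lid edge mid and angle, hinge
E
```

```text
deckFL [0.4673 0.21   0.0475] 0.00047749875556612684
deckBL [0.5762 0.1909 0.0447] 0.0008426328939827571
deckFR [ 0.3955 -0.2036  0.0441] 0.0016935424943517671
bar [ 0.4551 -0.1512  0.0672] 0.0008577794599441976
round [0.4902 0.0448 0.0667] 4.524833374023693e-05
rockmid [0.5084 0.1417 0.0736] 0.0013794766791554395
rockfarL [0.5417 0.1511 0.0813] 0.0010919676261582994
rockfarR [0.5385 0.1209 0.0751] 0.0032115095358601674
lidL [0.6829 0.2145 0.1393] 0.06530149244582949
lidR [ 0.5603 -0.2327  0.2108] 0.002848717155003691
[array([0.467 , 0.2094, 0.05  ]), array([ 0.3952, -0.2022,  0.05  ]), array([0.5759, 0.19  , 0.05  ]), array([ 0.5046, -0.2204,  0.05  ])] [np.float64(0.4178078630363484), np.float64(0.41654907449664563), np.float64(0.11061525561198379)]
heading front -0.17278134594342898
back -0.17203387446923216
bar [ 0.4547 -0.1502  0.072 ] round [0.49   0.0447 0.072 ] tin [ 0.4702 -0.0524  0.08  ] rk [0.5076 0.1413 0.075 ]
```

Measured: heading about -0.173 rad and origin about (0.541,-0.0155). Deck size comes out at 0.418 x 0.111, which matches the text. Heights are 3–6 mm low, roughly within calibration. I put the lid angle at about 0.7. Next, compute the targets.

```bash
python3 - <<'E'
from h import *
np.set_printoptions(precision=4,suppress=True)
h=-.1725;A=R.from_euler("z",h);o=np.array([.541,-.0155,0])
B=lambda *p:o+A.apply(np.array(p)/1e3)
s=env.sense();r=R.from_quat(np.roll(s["eef_rot"],-1))
print("jaw axis box",A.inv().apply(r.as_matrix()[:,2]),"y",r.as_matrix()[:,1])
for n,p in dict(lid=(80,0,193),rock=(-37,150,79),rockmid=(-62,150,70),bar=(-62,-150,72),rnd=(-62,50,72),lidshut=(80,0,97)).items():
    b=B(*p);print(n,b,"share from start",(b-s["tool_pos"])/.8)
for th in(.4,.5,.6,.65,.7,.75):
    e=lambda y:B(190-190*np.cos(th)+12*np.sin(th),y,85+190*np.sin(th)+12*np.cos(th))
    print(th,proj("top",[e(210),e(-210)]).round(1).tolist(),proj("side",[e(-210)]).round(1).tolist())
print("seen top 227.5 169.8 / 455.8 203.8, side 383 123.5")
E
```

```text
jaw axis box [ 0.5583 -0.8296 -0.0014] y [-0.0004  0.0013 -1.    ]
lid [ 0.6198 -0.0292  0.193 ] share from start [ 0.5074  0.5623 -0.0471]
rock [0.5303 0.1386 0.079 ] share from start [ 0.3955  0.7721 -0.1896]
rockmid [0.5057 0.1429 0.07  ] share from start [ 0.3647  0.7775 -0.2009]
bar [ 0.4542 -0.1526  0.072 ] share from start [ 0.3003  0.408  -0.1984]
rnd [0.4885 0.0444 0.072 ] share from start [ 0.3432  0.6543 -0.1984]
lidshut [ 0.6198 -0.0292  0.097 ] share from start [ 0.5074  0.5623 -0.1671]
0.4 [[229.1, 193.6], [445.9, 226.4]] [[393.0, 139.9]]
0.5 [[228.0, 187.2], [449.5, 220.6]] [[390.5, 133.7]]
0.6 [[227.2, 179.8], [453.0, 213.8]] [[387.4, 127.6]]
0.65 [[226.9, 175.7], [454.8, 210.0]] [[385.6, 124.7]]
0.7 [[226.7, 171.5], [456.6, 206.0]] [[383.7, 121.9]]
0.75 [[226.5, 167.0], [458.3, 201.7]] [[381.7, 119.1]]
seen top 227.5 169.8 / 455.8 203.8, side 383 123.5
```

```bash
python3 -m creep '[[0,[0,0,0.1],[0,0,-0.3]],[0,[0.05,0.05,0.1],[0,0,-0.6]],[0,[0.11,0.12,0.1],[0,0,-1]],[0,[0.16,0.18,0.1],[0,0,-1]],[0,[0.21,0.23,0.1],[0,0,-1]],[0,[0.26,0.29,0.1],[0,0,-1]],[0,[0.31,0.345,0.1],[0,0,-1]],[0,[0.36,0.4,0.1],[0,0,-1]],[0,[0.41,0.455,0.1],[0,0,-1]],[0,[0.46,0.51,0.1],[0,0,-1]]]' 40
```

```text
time: 1.35
tool_pos: [0.583, -0.0696, 0.3109]
eef_rot: [0.029, -0.028, -0.706, 0.707]
wrist_force: [1.1, -1.0, 0.7]
opening: 0.0003
```

```bash
python3 -m creep '[[0,[0.046,0.05,0],[0,0,0]],[0,[0.046,0.05,-0.05],[0,0,0]],[0,[0.046,0.05,-0.1],[0,0,0]],[0,[0.046,0.05,-0.12],[0,0,0]],[0,[0.046,0.05,-0.13],[0,0,0]]]' && python3 - <<'E'
from h import *
cv2.imwrite("pics/side1.png",get_image("side")[:,:,::-1][60:320,180:520].repeat(2,0).repeat(2,1))
E
```

```text
time: 1.98
tool_pos: [0.6188, -0.0316, 0.207]
eef_rot: [0.029, -0.028, -0.707, 0.707]
wrist_force: [0.6, 0.2, 0.7]
opening: 0.0002
```

View pics/side1.png

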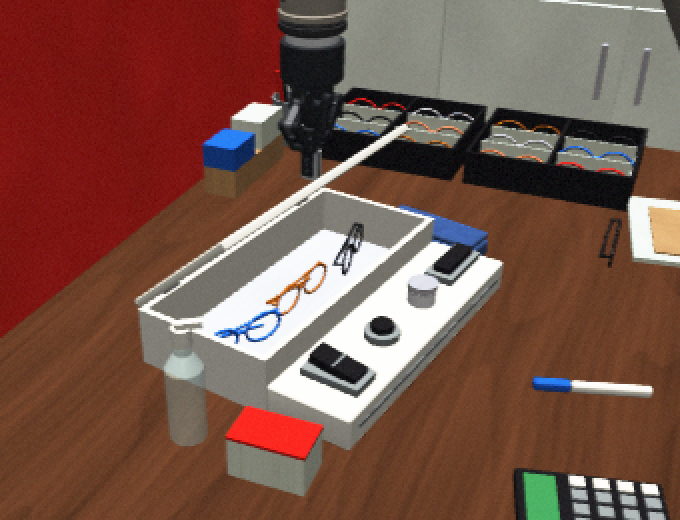

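The fingertips, at about (312,172) in this crop, are just behind and above the raised lid edge, ready to push. I'll push down gently.

```bash
python3 -m creep '[[0,[0,0,-0.015],[0,0,0]],[0,[0,0,-0.03],[0,0,0]],[0,[0,0,-0.045],[0,0,0]],[0,[0,0,-0.06],[0,0,0]],[0,[0,0,-0.075],[0,0,0]],[0,[0,0,-0.09],[0,0,0]],[0,[0,0,-0.1],[0,0,0]],[0,[0,0,-0.11],[0,0,0]],[0,[0,0,-0.12],[0,0,0]],[0,[0,0,-0.125],[0,0,0]]]'
```

```text
time: 3.28
tool_pos: [0.6185, -0.0314, 0.1066]
eef_rot: [-0.029, 0.028, 0.707, -0.707]
wrist_force: [-1.3, 0.6, 1.5]
opening: -0.0
```

```bash
python3 -m creep '[[0,[0,0,-0.004],[0,0,0]],[0,[0,0,-0.008],[0,0,0]],[0,[0,0,-0.011],[0,0,0]],[0,[0,0,-0.013],[0,0,0]],[0,[0,0,-0.013],[0,0,0]]]'
```

```text
time: 3.9
tool_pos: [0.6189, -0.0315, 0.0971]
eef_rot: [0.028, -0.028, -0.706, 0.707]
wrist_force: [-1.8, 0.4, 2.7]
opening: 0.0002
```

```bash
python3 -m creep '[[0,[0,0,-0.002],[0,0,0]],[0,[0,0,-0.004],[0,0,0]],[0,[0,0,-0.004],[0,0,0]]]';
```

```text
time: 4.28
tool_pos: [0.619, -0.0315, 0.0969]
eef_rot: [0.028, -0.029, -0.706, 0.707]
wrist_force: [-9.2, 0.9, 21.0]
opening: 0.0002
```

The lid is firmly seated: tip at z 0.097 with a 21 N reaction. Next I lift off, move over the rocker's far end and take a look.

```bash
python3 -m creep '[[0,[0,0,0.05],[0,0,0]],[0,[-0.03,0.06,0.06],[0,0,0]],[0,[-0.06,0.11,0.06],[0,0,0]],[0,[-0.09,0.17,0.06],[0,0,0]],[0,[-0.111,0.2126,0.06],[0,0,0]],[0,[-0.111,0.2126,0.03],[0,0,0]],[0,[-0.111,0.2126,0.01],[0,0,0]],[0,[-0.111,0.2126,0.005],[0,0,0]]]' && python3 - <<'E'
from h import *
a=get_image("top")[110:300,220:465,::-1];b=get_image("side")[120:300,230:450,::-1]
cv2.imwrite("pics/top2.png",cv2.resize(a,None,fx=2,fy=2));cv2.imwrite("pics/side2.png",cv2.resize(b,None,fx=3,fy=3))
E
```

```text
time: 5.28
tool_pos: [0.5297, 0.1382, 0.0964]
eef_rot: [0.029, -0.028, -0.706, 0.707]
wrist_force: [-0.2, 0.3, 0.2]
opening: 0.0
```

View pics/side2.png

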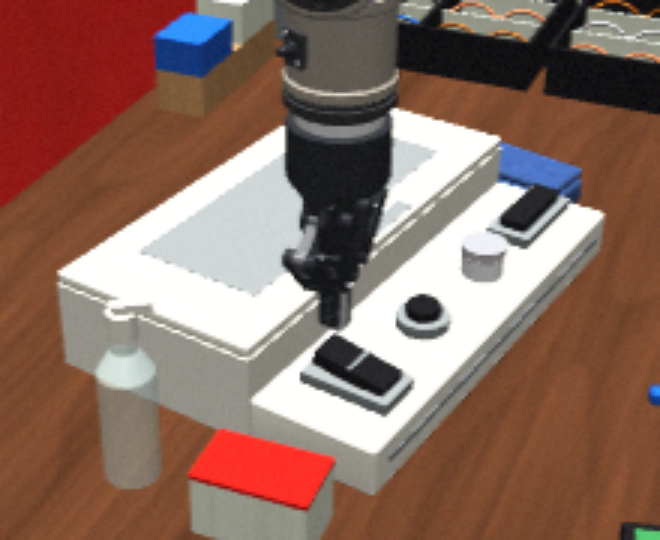

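View pics/top2.png

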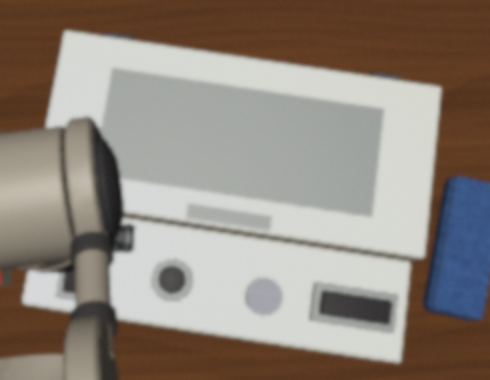

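The lid is shut and level. The fingertip, at (333,326) in the side crop, hangs right over the raised far end of the rocker at about (340,345). Now I press it.

```bash
python3 -m creep '[[0,[0.003,0,-0.008],[0,0,0]],[0,[0.003,0,-0.015],[0,0,0]],[0,[0.003,0,-0.02],[0,0,0]],[0,[0.003,0,-0.025],[0,0,0]],[0,[0.003,0,-0.028],[0,0,0]],[0,[0.003,0,-0.031],[0,0,0]],[0,[0.003,0,-0.031],[0,0,0]]]'
```

```text
time: 6.25
tool_pos: [0.5329, 0.1387, 0.0731]
eef_rot: [-0.028, 0.029, 0.707, -0.707]
wrist_force: [2.4, -0.2, 2.5]
opening: 0.0
```

```bash
python3 -m creep '[[0,[0,0,-0.002],[0,0,0]],[0,[0,0,-0.004],[0,0,0]],[0,[0,0,-0.004],[0,0,0]]]';python3 -m creep '[[0,[0,0,-0.002],[0,0,0]],[0,[0,0,-0.003],[0,0,0]],[0,[0,0,-0.003],[0,0,0]]]'
```

```text
time: 6.62
tool_pos: [0.5333, 0.1387, 0.0716]
eef_rot: [-0.027, 0.029, 0.707, -0.706]
wrist_force: [-0.2, -1.4, 15.7]
opening: 0.0004
time: 7.0
tool_pos: [0.5334, 0.1387, 0.0712]
eef_rot: [-0.027, 0.03, 0.707, -0.706]
wrist_force: [-5.6, -2.8, 32.0]
opening: 0.0
```

The rocker hit a firm stop at 32 N with the tip at z 0.0712, where the on position should be. Lift, look, and go to the bar key.

```bash
python3 -m creep '[[0,[0,0,0.06],[0,0,0]],[0,[0,0,0.1],[0,0,0]],[0,[-0.02,-0.073,0.1],[0,0,0]],[0,[-0.04,-0.146,0.1],[0,0,0]],[0,[-0.06,-0.219,0.1],[0,0,0]],[0,[-0.08,-0.292,0.1],[0,0,0]],[0,[-0.099,-0.363,0.1],[0,0,0]],[0,[-0.099,-0.363,0.06],[0,0,0]],[0,[-0.099,-0.363,0.035],[0,0,0]],[0,[-0.099,-0.363,0.035],[0,0,0]]]' && python3 - <<'E'
from h import *
b=get_image("side")[140:290,290:470,::-1]
cv2.imwrite("pics/side3.png",cv2.resize(b,None,fx=4,fy=4,interpolation=cv2.INTER_CUBIC))
E
```

```text
time: 8.25
tool_pos: [0.4513, -0.1508, 0.0936]
eef_rot: [-0.03, 0.027, 0.707, -0.706]
wrist_force: [-0.2, -0.7, -0.5]
opening: -0.0001
```

View pics/side3.png

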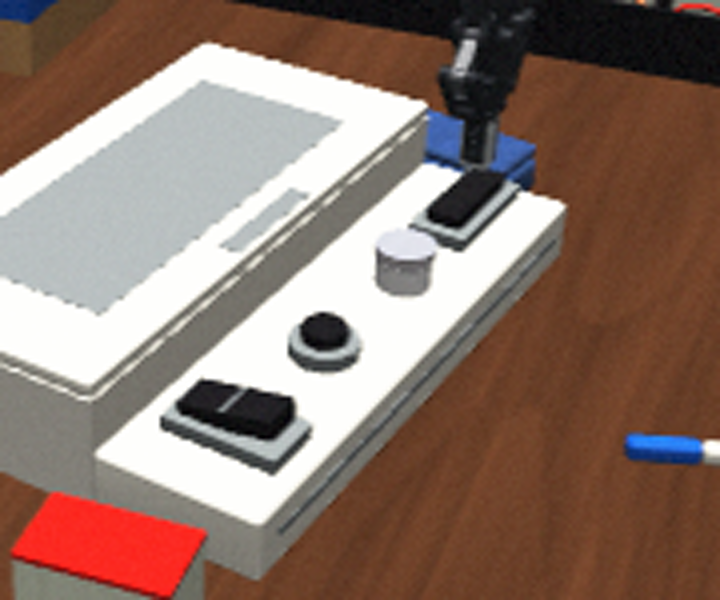

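The rocker's far end is now down and its near end up (around (235,405)). The finger is over the bar key at (480,165), about 3 mm too near, so I correct in x and press.

```bash
python3 -m creep '[[0,[0.004,0,-0.01],[0,0,0]],[0,[0.004,0,-0.018],[0,0,0]],[0,[0.004,0,-0.024],[0,0,0]],[0,[0.004,0,-0.029],[0,0,0]],[0,[0.004,0,-0.033],[0,0,0]],[0,[0.004,0,-0.033],[0,0,0]]]';python3 -m creep '[[0,[0,0,-0.002],[0,0,0]],[0,[0,0,-0.004],[0,0,0]],[0,[0,0,-0.004],[0,0,0]]]'
```

```text
time: 9.05
tool_pos: [0.4564, -0.1517, 0.0689]
eef_rot: [-0.028, 0.028, 0.707, -0.707]
wrist_force: [-0.6, 1.3, 2.9]
opening: 0.0002
time: 9.43
tool_pos: [0.4564, -0.1517, 0.066]
eef_rot: [0.028, -0.028, -0.707, 0.707]
wrist_force: [-2.1, 2.9, 6.5]
opening: 0.0002
```

```bash
python3 -m creep '[[0,[0,0,-0.002],[0,0,0]],[0,[0,0,-0.004],[0,0,0]],[0,[0,0,-0.004],[0,0,0]]]'
```

```text
time: 9.8
tool_pos: [0.4566, -0.1517, 0.0655]
eef_rot: [0.028, -0.029, -0.706, 0.707]
wrist_force: [-9.6, 4.9, 35.5]
opening: -0.0001
```

The bar key is on its stop: z 0.0655 at 35 N. I release straight up, move clear and check.

```bash
python3 -m creep '[[0,[0,0,0.02],[0,0,0]],[0,[0,0,0.08],[0,0,0]],[0,[0,0,0.16],[0,0,0]],[0,[-0.05,-0.05,0.22],[0,0,0]],[0,[-0.1,-0.1,0.22],[0,0,0]],[0,[-0.13,-0.16,0.22],[0,0,0]],[0,[-0.16,-0.22,0.22],[0,0,0]],[0,[-0.18,-0.28,0.22],[0,0,0]],[0,[-0.18,-0.28,0.22],[0,0,0]]]' && python3 - <<'E'
from h import *
a=get_image("top")[110:300,180:480,::-1];b=get_image("side")[110:310,220:460,::-1]
cv2.imwrite("pics/end.png",np.vstack([cv2.resize(a,(480,304)),cv2.resize(b,(480,296)) if 0 else cv2.resize(b,(480,290))]))
E
```

```text
time: 10.92
tool_pos: [0.311, -0.3786, 0.2379]
eef_rot: [0.03, -0.03, -0.706, 0.707]
wrist_force: [-0.7, 0.5, -0.3]
opening: 0.0001
```

View pics/end.png

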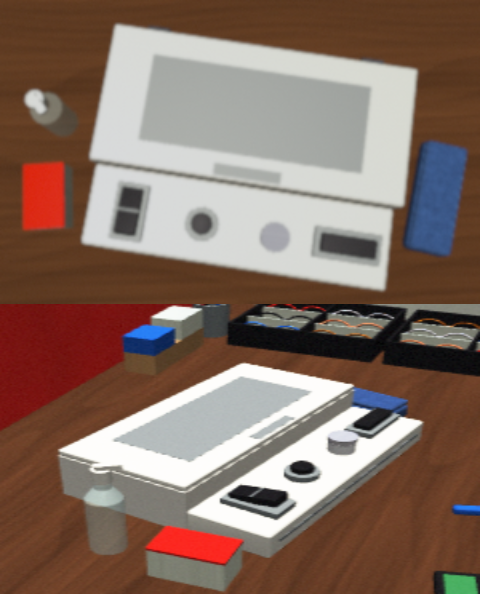

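The end views show the lid shut at the top of each crop, the rocker over, the bar key back up, and the tin, spray, case and cards where they were. The arm is clear, so I hand in.

```bash
python3 -c "
from plant import env
print(env.sign_off())"
```

```text
the job is handed in; nothing more can be done
None
```

The cycle was started in the order asked with closed fingers, and the job was handed in at about 11 s.

| Step | Tip height at the stop (m) | Expected height (m) | Reaction |
|---|---|---|---|
| Lid pushed shut | 0.097 | 0.097 | 21 N |
| Rocker far end pressed down | 0.0712 | about 0.071 | 32 N |
| Bar key pressed fully in | 0.0655 | 0.066 | 35 N |

**Last checks:** The final views from both cameras show:
- the lid flush and the rocker switched;
- the bar key back up, judged by eye rather than measured;
- the tin, spray bottle, glasses case and cards apparently unmoved, also judged by eye. The arm never went near them or the round key.

The arm finished clear of everything, with about 0 N at the wrist.

**Disagreements:** Heights measured from the two cameras came out mostly 3–6 mm lower than the text, more than the stated 2 mm calibration. The contact heights agreed with the text. One lid corner was mismatched between the two views, so I discarded it and took the lid angle (about 0.70 rad) from the others.

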